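Put a cast away and latch the cabinet door

TASK

Slide the drawn-out tray with the stone cast fully into the little bench cabinet, and only then swing the door shut and press it until its sprung latch snaps in behind the strike and holds. Do it gently: do not slam the door or press it with more than about 20 N, do not upset the cast, leave the things standing round about where they are, and let go at the end.

Things in the scene. Friction and masses are not known exactly. Their poses are not given: they have to be found in the camera images.
- cabinet: Low white bench cabinet with a clear roof, fixed, 130 deep (x) x 180 wide (y) x 70 mm high. Origin: centre of its underside, on the worktop (z = 0). Its x axis points from the front to the back, y to its left as seen by the robot facing it, z up. The open front face lies at x = -65 mm.
- strike_place (a point): Nominal place of the strike's lip (steel, 26 wide, 5 thick, 30 mm high, on a bracket at the cabinet's right front corner), at x = -104, y = -85, z = 36 mm in the cabinet's frame. Each time the real bracket, with the door's stop and buffer on it, is set up to 10 mm further forward or back than this (not measured).
- tray (a joint): Aluminium tray in the cabinet, how far it is drawn out towards the cabinet's -x (m): 0 fully home at a firm stop, 0.066 fully out. It slides with about 1.2 N of friction and stays where it is left.
- tray_front (a point): Middle of the outer face of the tray's front panel (114 mm wide, from z = 12 to 50 mm), 42 mm above the worktop. Moves with the tray; push it towards the cabinet's +x. With the tray home the face lies at the cabinet's x = -62 mm, y = 7 mm.
- tray_mid (a point): Middle of the tray's floor (about 104 x 108 mm inside), on its upper face, 16 mm above the worktop. Moves with the tray.
- door (a joint): Grey door angle (rad): 0 nominally shut, 1.57 straight out from the front. Closes anticlockwise seen from above. Hinge friction 0.04 N m: it stays put. From about 0.1 the bolt rides up the strike; pushing takes up to 5-9 N, less past the bevel; the bolt snaps in near 0.01, a firm stop follows 2 mm on. All this shifts by up to 0.07 with the strike: latched is -0.07 to 0.08.
- door_hinge (a point): Point on the door's vertical hinge axis at the cabinet's front left, 36 mm above the worktop; x = -81, y = 85 mm in the cabinet's frame. The door panel reaches 153 mm from here along this point's -y axis, is 10 mm thick (5 mm either side of the axis) and spans z = 8 to 64 mm. Turns with the door; at door angle 0 its axes are the cabinet's.
- door_face (a point): Point on the door's outer face, 105 mm from the hinge axis, 36 mm above the worktop: a good place to push. Turns with the door; the outer normal is its -x axis. A dark latch case (26 wide, 30 high, 16 mm thick) stands on the outer face from 127 to 153 mm from the hinge.
- latch (a joint): Steel bolt, 12 mm thick, 14 mm high, standing 12 mm out of the door's free edge, bevelled at 45 degrees on its inner side. Value: how far it is pressed back (m), 0 fully out, 0.008 when the strike's lip has pushed it in, at most 0.011. Its spring takes about 1.2 N at 0 and 2.8 N at 0.008.
- cast: Beige stone cast of a dental arch, 51 x 66 x 26 mm, standing loose on the tray. Origin: centre of its underside, z up.
- gel_pot: Round white pot with a blue lid, 53 mm across, 42 mm high, a bystander. Origin: centre of its underside.
- bur_block: Metal block with small dental burs standing in it, 28 x 70 x 49 mm, a bystander. Origin: centre of its underside.
- dropper: Brown dropper bottle with a black cap, 33 mm across, 102 mm high, a bystander. Origin: centre of its underside.
- buffer (a joint): Thin sprung rubber buffer pin on the cabinet's right front post, behind the door's free edge, how far the door presses it in (m): 0 free, about 0.0045 with the door latched and let go, 0.0065 with the door against its stop. 0.3 N at 0, 1.6 N at 0.0065; it pushes a door that is not latched open again. It sits on the strike's bracket and shifts with it.
Mind the look-alikes: they are no part of the job. What is shaped like the cast but turquoise is not meant.

How it is judged:
By the outcome, as a careful person would: the job done as asked, in the order asked, and still so for the second after the job is handed in, with the robot touching nothing.
It also fails if it takes over 67 s, if anything falls off the work surface, if the arm or the gripper's body presses on something with over 40 N, if the wrist force passes 120 N, or if a joint passes its speed limit or range.

ROBOT

A 6-joint arm with a two-finger parallel gripper is mounted at the origin on a cart in front of the work surface, level with it; the furniture and walls round the work are solid. World frame = base frame: x ahead of the robot, y to its left, z up, the work surface at z = 0. Lengths are in m, angles in rad, forces in N, time in s.
With the tool pointing down it reaches from about 0.35 to 0.775 m from the base axis. Payload 7.3 kg.
Tool frame: the origin (TCP) lies at the very end of the fingers, on their centre line; the grasp point (between the pads) lies 19 mm behind it (pinch_z is the distance from the TCP to the grasp point, in m); z points along the fingers, y is the line along which they close (so a half turn about z gives the same grasp; the last joint's range is limited). The gripper opens to 92 mm and grips with 3 to 60 N. Pads are 19 mm wide; open, the fingers measure 130 mm over their backs; the gripper's body (75 mm by 190 mm) begins 47 mm behind the grasp point.
Start: joints at [-1.371, 0.342, 1.524, -0, 1.275, -0.146], TCP at [0.178, -0.494, 0.227] pointing down, gripper open.
Joint ranges: [-2.53, 2.53], [-0.77, 2.02], [0.04, 2.7], [-1, 4.14], [0.28, 2.66], [-3.11, 3.11]. Speed limits (rad/s): [2.57, 2.57, 3.14, 3.14, 3.14, 3.14].

INTERFACE

Orientations are given as [roll, pitch, yaw] about the fixed x, y, z axes, in that order (R = Rz(yaw) Ry(pitch) Rx(roll)).
In Python, from cell import * gives the robot as it stands.
- The arm moves only by the tool arm_command, never from a script. Its arguments are lists of equal length, an entry for each row: "fingers": the gripper command: -1 is fully open, 1 is shut, values between are in proportion; "travel": the shift along the tool's x, y, z in m, a list of three; "dr": the turn, a rotation vector about the tool's x, y, z in degrees, a list of three. In form: {"fingers": [fingers, ...], "travel": [[x, y, z], ...], "dr": [[wx, wy, wz], ...]}. A call has 1 to 8 rows; each row is the pose to reach, as a shift and turn from the pose commanded when the call began, along the tool's axes at that moment; what a row does not reach only later rows make up. A row lasts 1/12 s, in which the tool goes at most 41.7 mm and 7.16 degrees, less where a joint would pass 70% of its speed; a pose out of reach is approached as far as the arm can. A call with a gripper value outside its range is refused whole. The fingers move at their own pace and stop on an object; "squeeze" is the grip in N (left out, the last holds). Time passes only in rows, so rows that repeat a pose let the fingers close. It gives the time, the measured TCP pose, the force, the opening and the grip force at its end, in the units of the state.
- observe(): the state, without advancing time (a new reading comes with each control period).
- read_camera(name): name is "side" or "top" or "wrist"; returns a dict with "color" (420x560x3 uint8, blue, green, red), "z_map" (420x560 float32, m along the optical axis (not along the pixel's ray), 0 where there is no reading), "fx", "fy", "cx", "cy" (pixels), "k1" (the pictures are not rectified: a ray, as slopes to the right and down, at radius r is drawn at 1 + k1 r^2 times it, then the intrinsics apply), "R" (3x3) and "t" (3): a world point X has camera coordinates R X + t. Camera axes: x right, y down, z forward; pixel columns grow to the right and rows downward; lengths in m; the calibration is good to about 2 mm. A picture is of the moment at which its call begins.
- hand_in(): hands the job in; it is judged then, once.
The state is a dict: "time": time; "qpos": joint angles; "qvel": joint speeds; "joint_efforts": joint torques, N m; "tool_pos": TCP position; "tool_rot": TCP orientation; "contact_force": force on the tool from outside, world axes, zero at the start; "torque": the same for the moment, N m; "opening": finger opening in m; "grip_force": force on a finger pad.
Only numpy, scipy, OpenCV 4.12 (cv2) and the standard library are available. Lean on these libraries where they do the work, as an engineer would, in place of code of your own. Each camera call takes 0.05 s, during which the arm holds its last target. There are 200 camera calls.

## Working session

There is one attempt and no reset: what is moved stays moved. The work goes in short steps, Python scripts to look and compute and a tool call to move; the robot and the scene stay as the last step left them, time stands still between calls to the robot, and variables do not carry over. Pictures are saved under pics/ and viewed, at most 10 in all, crops included, and the job is handed in when it is done.

Besides the shell and the picture viewer there is one more tool, called after "Request:" by a JSON object that holds its "api" and its "payload", one argument or row to a line. arm_command: Moves the arm, as the interface text tells. Its arguments: {"type":"object","properties":{"fingers":{"type":"array","items":{"type":"number"}},"travel":{"type":"array","items":{"type":"array","items":{"type":"number"}}},"dr":{"type":"array","items":{"type":"array","items":{"type":"number"}}},"squeeze":{"type":"number"}},"required":["fingers","travel","dr"]}

```bash
mkdir -p pics; ls; cat > h.py <<'E'
from cell import *
import numpy as np, cv2
def save(c,n): cv2.imwrite('pics/'+n,c)
def px2w(im,u,v,z=None,d=None):
    K=np.array([[im['fx'],0,im['cx']],[0,im['fy'],im['cy']],[0,0,1.]])
    p=cv2.undistortPoints(np.array([[[u,v]]],float),K,np.array([im['k1'],0,0,0.]))[0,0]
    R=np.array(im['R']);t=np.array(im['t']);ray=np.array([p[0],p[1],1.])
    C=-R.T@t;w=R.T@ray
    if z is not None: return C+w*(z-C[2])/w[2]
    if d is None:
        d=np.median([x for x in im['z_map'][int(v)-1:int(v)+2,int(u)-1:int(u)+2].ravel() if x>0] or [0])
    return C+w*d
def w2px(im,X):
    R=np.array(im['R']);t=np.array(im['t']);c=R@np.array(X)+t
    s=c[:2]/c[2];s=s*(1+im['k1']*(s@s));return s*[im['fx'],im['fy']]+[im['cx'],im['cy']]
E
python3 - <<'E'
from h import *
import pickle
d={n:read_camera(n) for n in('top','side')}
pickle.dump(d,open('a.pkl','wb'))
for n in d: save(cv2.resize(d[n]['color'],(800,600)),n+'0.png'); print(n,-np.array(d[n]['R']).T@np.array(d[n]['t']),d[n]['k1'])
print(observe())
E
```

```text
pics
top [ 0.43543558 -0.05569371  1.01369147] -0.037800406619251464
side [ 0.09092305 -0.92825574  0.43757194] 0.0064348316978634235
{'time': 0.1, 'qpos': array([-1.37098102e+00,  3.42662525e-01,  1.52488145e+00, -3.46639311e-05,
        1.27540122e+00, -1.45999790e-01]), 'qvel': array([ 0.00068537, -0.00081854, -0.00157404, -0.0003138 , -0.00272668,
        0.00124981]), 'joint_efforts': array([ 1.71360960e-03, -4.32003808e+01, -2.44692975e+01,  7.20016309e-02,
        5.25605085e-02, -3.66943323e-05]), 'tool_pos': array([ 0.17789739, -0.49357242,  0.22612352]), 'tool_rot': array([-3.14024968e+00, -1.63972908e-04,  3.45825104e-01]), 'contact_force': array([-0.29776133,  0.1561869 , -0.03824758]), 'torque': array([ 0.02975931,  0.01281288, -0.01345345]), 'grip_force': 0.0, 'opening': 0.09215954313406087}
```

View pics/top0.png

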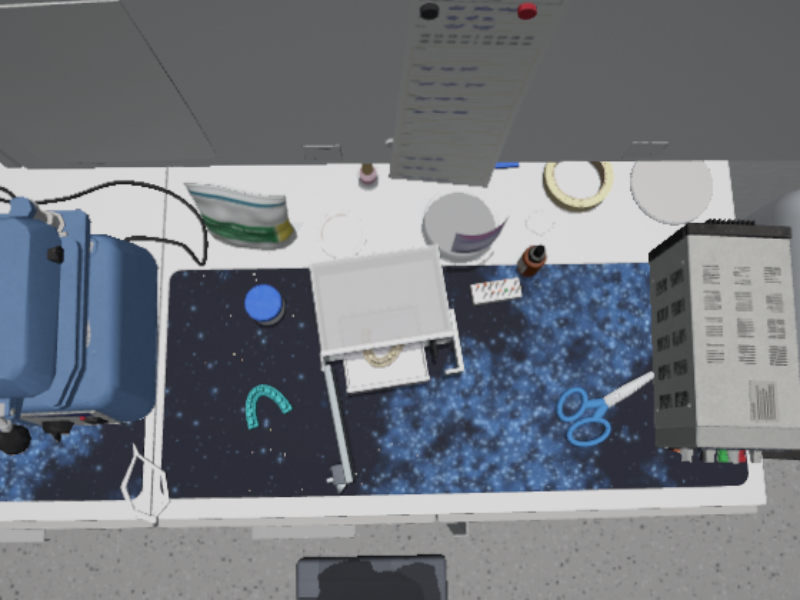

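View pics/side0.png

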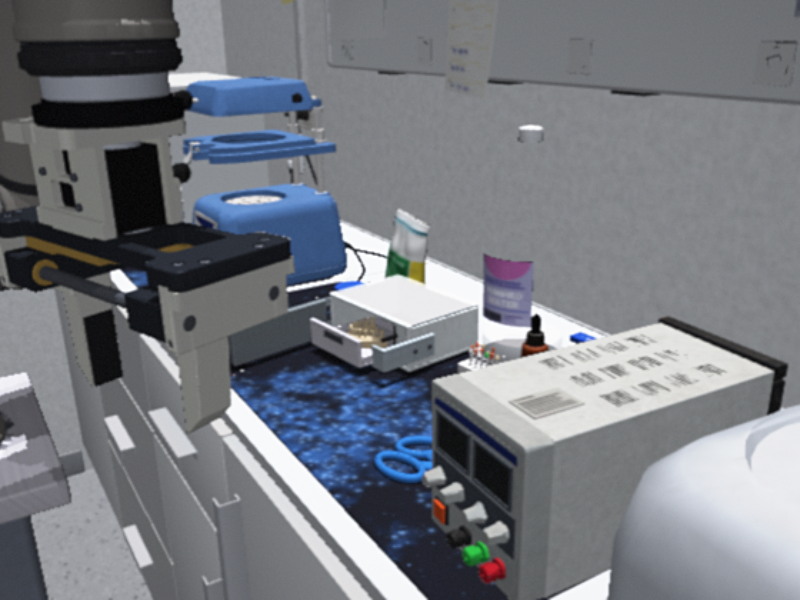

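The top view shows the cabinet around (385,300), with the door standing out from (328,362) to (342,485) and its latch case at the free end. The drawn tray with the beige cast is at (385,365), and the strike bracket is at (455,345). The turquoise arch at (267,403) is the look-alike. The beige arch on the tray fits the description of the cast. An enlarged crop should confirm this.

```bash
python3 - <<'E'
from h import *
import pickle
d=pickle.load(open('a.pkl','rb'));im=d['top']
c=im['color'][165:352,205:335]
save(cv2.resize(c,None,fx=3.2*1.3,fy=3.2,interpolation=cv2.INTER_CUBIC) if 0 else cv2.resize(c,None,fx=3.2,fy=3.2,interpolation=cv2.INTER_CUBIC),'crop1.png')
for u,v,z in[(312,265,.07),(438,248,.07),(452,340,.07),(325,358,.07)]:
    print(px2w(im,u*.7,v*.7,z=z),px2w(im,u*.7,v*.7))
E
```

```text
[0.67918055 0.04988351 0.07      ] [0.67898339 0.04979811 0.07076334]
[ 0.70037609 -0.12319912  0.07      ] [ 0.70122725 -0.12341599  0.06696824]
[ 0.57219839 -0.13811334  0.07      ] [ 0.5765622  -0.14074317  0.03988887]
[0.55115807 0.0320421  0.07      ] [0.55291108 0.03337116 0.05570453]
```

View pics/crop1.png

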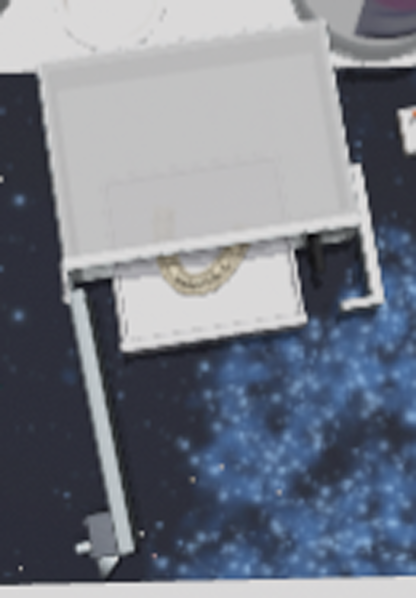

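The crop confirms it: the beige arch at crop (200,265) stands on the tray and is the real cast. The door's top edge runs from (77,290) to (125,552), the tray front's top edge from (124,353) to (303,327), and the strike lip is at about (362,303).

```bash
python3 - <<'E'
from h import *
import pickle
from scipy.optimize import least_squares
d=pickle.load(open('a.pkl','rb'));im=d['top']
f=lambda x,y:(205+x/3.2,165+y/3.2)
pts=[px2w(im,*f(*p),z=.07)[:2] for p in[(40,67),(326,22),(362,218),(66,262)]]
mod=np.array([(65,90),(65,-90),(-65,-90),(-65,90)])/1000
def T(p,m): c,s=np.cos(p[2]),np.sin(p[2]);return np.array(m)@np.array([[c,s],[-s,c]])+p[:2]
r=least_squares(lambda p:(T(p,mod)-pts).ravel(),[.63,-.04,.13]);P=r.x;print('cab',P,'res mm',r.fun.reshape(4,2)*1e3)
def loc(w): c,s=np.cos(P[2]),np.sin(P[2]);return (np.array(w[:2])-P[:2])@np.array([[c,-s],[s,c]])
for n,x,y,z in[('door a',77,290,.064),('door b',125,552,.064),('tray L',124,353,.05),('tray R',303,327,.05),('strike L',343,305,.051),('strike R',380,303,.051),('cast front',198,293,.03)]:
    w=px2w(im,*f(x,y),z=z);print(n,w.round(4),'cab mm',(loc(w)*1e3).round(1))
np.save('cab.npy',P)
print('tray front home',T(P,[[-.062,.007]]),'hinge',T(P,[[-.081,.085]]))
E
```

```text
cab [ 0.63053968 -0.044589    0.1379657 ] res mm [[ 4.21425508e+00  1.86054033e+00]
 [ 3.41382861e+00 -9.45347991e-01]
 [-3.05105837e+00 -9.18918178e-01]
 [-4.57702532e+00  3.72583958e-03]]
door a [0.5422 0.0296 0.064 ] cab mm [-77.3  85.7]
door b [0.3892 0.002  0.064 ] cab mm [-232.7   79.3]
tray L [0.5052 0.0026 0.05  ] cab mm [-117.7   64. ]
tray R [ 0.5187 -0.1055  0.05  ] cab mm [-119.1  -45. ]
strike L [ 0.5315 -0.1301  0.051 ] cab mm [-109.9  -71.1]
strike R [ 0.5322 -0.1526  0.051 ] cab mm [-112.2  -93.5]
cast front [ 0.5427 -0.0421  0.03  ] cab mm [-86.6  14.5]
tray front home [[ 0.56816611 -0.04618228]] hinge [[0.53861944 0.02846351]]
```

```bash
cat >> h.py <<'E'
from scipy.spatial.transform import Rotation as Rn
P=np.load('cab.npy')
def cab(x,y): c,s=np.cos(P[2]),np.sin(P[2]); return np.array([P[0]+c*x-s*y,P[1]+s*x+c*y])
def rot(yaw,tilt=0): return Rn.from_euler('xyz',[np.pi,0,yaw])*Rn.from_rotvec([0,np.radians(tilt),0])
def plan(xyz,R,frm=None):
    o=observe(); p0,R0=(o['tool_pos'],Rn.from_euler('xyz',o['tool_rot'])) if frm is None else frm
    tr=R0.inv().apply(np.array(xyz)-p0); dr=(R0.inv()*R).as_rotvec(degrees=True)
    print('travel',tr.round(4).tolist(),'dr',dr.round(2).tolist()); return np.array(xyz),R
def st(): o=observe();print({k:np.round(o[k],4).tolist() for k in('time','tool_pos','tool_rot','contact_force','opening')}); w=o['tool_pos'];c,s=np.cos(P[2]),np.sin(P[2]);d=w[:2]-P[:2];print('cab',(c*d[0]+s*d[1])*1e3,(-s*d[0]+c*d[1])*1e3)
E
python3 - <<'E'
from h import *
st()
a=plan([*cab(-.165,.007),.15],rot(P[2],20))
plan([*cab(-.165,.007),.038],rot(P[2],20),a)
E
```

```text
{'time': 0.1, 'tool_pos': [0.1779, -0.4936, 0.2261], 'tool_rot': [-3.1402, -0.0002, 0.3458], 'contact_force': [-0.2978, 0.1562, -0.0382], 'opening': 0.0922}
cab -510.0891828098674 -382.4659197608696
travel [0.418, -0.3098, 0.0766] dr [-2.16, 19.93, 11.77]
travel [-0.0383, -0.0, 0.1052] dr [0.0, 0.0, 0.0]
```

Request:
{"api": "arm_command", "payload": {
  "fingers": [1,1,1,1,1,1,1,1],
  "travel": [
    [0.209,-0.155,0.03],
    [0.209,-0.155,0.03],
    [0.209,-0.155,0.03],
    [0.209,-0.155,0.03],
    [0.209,-0.155,0.03],
    [0.209,-0.155,0.03],
    [0.209,-0.155,0.03],
    [0.209,-0.155,0.03]
  ],
  "dr": [
    [-2.16,19.93,11.77],
    [-2.16,19.93,11.77],
    [-2.16,19.93,11.77],
    [-2.16,19.93,11.77],
    [-2.16,19.93,11.77],
    [-2.16,19.93,11.77],
    [-2.16,19.93,11.77],
    [-2.16,19.93,11.77]
  ]
}}

```text
time: 0.77
tool_pos: [0.3227, -0.2739, 0.1962]
tool_rot: [-3.141, -0.349, 0.142]
contact_force: [-0.3, -0.3, -0.4]
opening: 0.0433
grip_force: 0.0
```

```bash
python3 - <<'E'
from h import *
st()
plan([*cab(-.165,.007),.15],rot(P[2],20))
E
```

```text
{'time': 0.7667, 'tool_pos': [0.3227, -0.2739, 0.1962], 'tool_rot': [-3.141, -0.349, 0.1416], 'contact_force': [-0.2531, -0.3389, -0.4476], 'opening': 0.0433}
cab -336.43136970503326 -184.78690538309922
travel [0.1459, -0.1911, 0.1024] dr [-0.11, 0.0, 0.2]
```

Request:
{"api": "arm_command", "payload": {
  "fingers": [1,1,1,1,1,1,1,1],
  "travel": [
    [0.146,-0.191,0.102],
    [0.146,-0.191,0.102],
    [0.146,-0.191,0.102],
    [0.146,-0.191,0.102],
    [0.146,-0.191,0.102],
    [0.146,-0.191,0.102],
    [0.146,-0.191,0.102],
    [0.146,-0.191,0.102]
  ],
  "dr": [
    [0,0,0],
    [0,0,0],
    [0,0,0],
    [0,0,0],
    [0,0,0],
    [0,0,0],
    [0,0,0],
    [0,0,0]
  ]
}}

```text
time: 1.43
tool_pos: [0.4672, -0.0625, 0.1499]
tool_rot: [3.14, -0.348, 0.143]
contact_force: [-0.4, -0.2, 0.0]
opening: 0.0006
grip_force: 0.0
```

```bash
python3 - <<'E'
from h import *
st()
plan([*cab(-.165,.007),.038],rot(P[2],20))
im=read_camera('wrist'); save(cv2.resize(im['color'],(800,600)),'w1.png')
import pickle; pickle.dump(im,open('w1.pkl','wb'))
print(-im['R'].T@im['t'])
E
```

```text
{'time': 1.4333, 'tool_pos': [0.4672, -0.0625, 0.1499], 'tool_rot': [3.1404, -0.3482, 0.1431], 'contact_force': [-0.448, -0.1527, 0.041], 'opening': 0.0006}
cab -164.26240402405443 4.774342563420304
travel [-0.0389, -0.0023, 0.1049] dr [-0.04, 0.05, 0.28]
[ 0.48965184 -0.0589727   0.32682307]
```

View pics/w1.png

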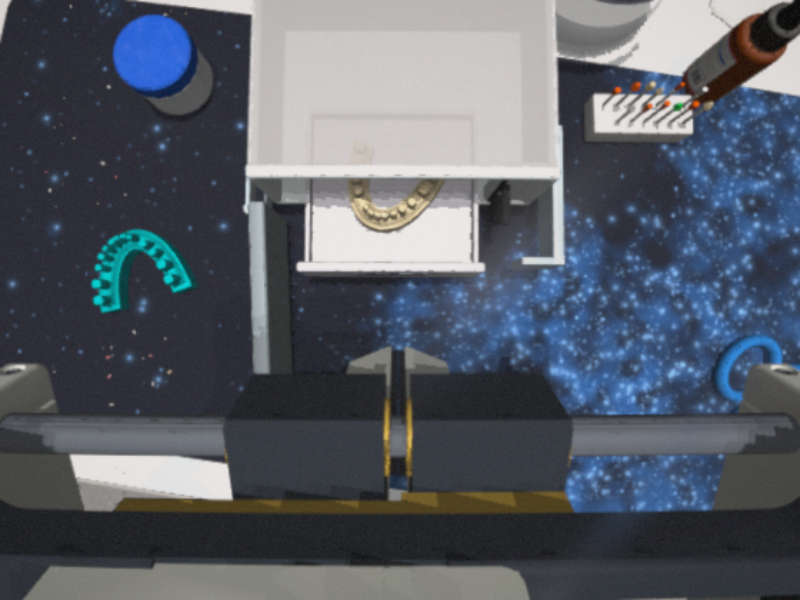

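The wrist view shows the cabinet's front edge from (248,167) to (557,167), the tray front from (298,269) to (484,269), the strike lip from (523,262) to (564,262), and the door top from (257,200) to (262,375). The cast stands upright, centred near (395,200).

```bash
python3 - <<'E'
from h import *
import pickle
im=pickle.load(open('w1.pkl','rb'))
def loc(w): c,s=np.cos(P[2]),np.sin(P[2]);return (np.array(w[:2])-P[:2])@np.array([[c,-s],[s,c]])
for n,x,y,z in[('frontL',248,167,.07),('frontR',557,167,.07),('frontLlow',248,179,.07),('trayL',298,269,.05),('trayR',484,269,.05),('trayLtop',298,263,.05),('strikeL',523,263,.051),('strikeR',564,263,.051),('door1',257,203,.064),('door2',262,373,.064)]:
    w=px2w(im,x*.7,y*.7,z=z);print(n,w.round(4),(loc(w)*1e3).round(1), px2w(im,x*.7,y*.7).round(4))
E
```

```text
frontL [0.5603 0.0366 0.07  ] [-58.4  90.1] [0.56   0.0362 0.071 ]
frontR [ 0.5854 -0.1374  0.07  ] [-57.5 -85.8] [ 0.5852 -0.1373  0.0705]
frontLlow [0.5535 0.0355 0.07  ] [-65.3  89.9] [0.5553 0.0382 0.0627]
trayL [0.5081 0.004  0.05  ] [-114.6   64.9] [0.5082 0.0041 0.0494]
trayR [ 0.5241 -0.1073  0.05  ] [-114.1  -47.5] [ 0.524  -0.1072  0.0507]
trayLtop [0.5117 0.0045 0.05  ] [-110.9   65. ] [0.5117 0.0046 0.0497]
strikeL [ 0.531 -0.13   0.051] [-110.4  -70.9] [ 0.5308 -0.1298  0.0518]
strikeR [ 0.5345 -0.1547  0.051 ] [-110.2  -95.9] [ 0.5346 -0.1548  0.0507]
door1 [0.5417 0.0302 0.064 ] [-77.7  86.3] [0.5415 0.0298 0.0652]
door2 [0.4456 0.0122 0.064 ] [-175.4   81.6] [0.4458 0.0118 0.0655]
```

Request:
{"api": "arm_command", "payload": {
  "fingers": [1,1,1,1,1,1],
  "travel": [
    [-0.039,-0.002,0.105],
    [-0.039,-0.002,0.105],
    [-0.039,-0.002,0.105],
    [-0.039,-0.002,0.105],
    [-0.039,-0.002,0.105],
    [-0.039,-0.002,0.105]
  ],
  "dr": [
    [0,0,0],
    [0,0,0],
    [0,0,0],
    [0,0,0],
    [0,0,0],
    [0,0,0]
  ]
}}

```text
time: 1.98
tool_pos: [0.4662, -0.0644, 0.04]
tool_rot: [3.139, -0.351, 0.137]
contact_force: [-0.4, 0.5, -0.3]
opening: 0.0004
grip_force: 0.0
```

```bash
python3 - <<'E'
from h import *
c,s=np.cos(P[2]),np.sin(P[2]);P[:2]+=[c*.005+s*.0015,s*.005-c*.0015];np.save('cab.npy',P)
st()
for d in(.03,.036,.055): 
    o=observe(); print(d);plan([*(o['tool_pos'][:2]+d*np.array([c,s])),.039],rot(P[2],20))
print(plan([*cab(-.071,.007),.039],rot(P[2],20)))
E
```

```text
{'time': 1.9833, 'tool_pos': [0.4662, -0.0644, 0.04], 'tool_rot': [3.1389, -0.3512, 0.1371], 'contact_force': [-0.3626, 0.4903, -0.3407], 'opening': 0.0004}
cab -170.4608821857157 4.511924084012825
0.03
travel [0.0278, -0.0001, 0.0113] dr [0.17, -0.12, -0.05]
0.036
travel [0.0334, -0.0001, 0.0134] dr [0.17, -0.12, -0.05]
0.055
travel [0.0513, -0.0001, 0.0199] dr [0.17, -0.12, -0.05]
travel [0.093, -0.0027, 0.0352] dr [0.17, -0.12, -0.05]
(array([ 0.56441042, -0.04821814,  0.039     ]), Rotation.from_matrix(array([[ 9.30763493e-01,  1.37528426e-01,  3.38770206e-01],
                            [ 1.29234447e-01, -9.90497820e-01,  4.70374921e-02],
                            [ 3.42020143e-01,  1.28369537e-16, -9.39692621e-01]])))
```

Request:
{"api": "arm_command", "payload": {
  "fingers": [1,1,1,1,1,1,1,1],
  "travel": [
    [0.0113,-0.001,0.005],
    [0.0226,-0.002,0.009],
    [0.031,-0.0025,0.0122],
    [0.0338,-0.0025,0.0132],
    [0.0366,-0.0025,0.0142],
    [0.0395,-0.0025,0.0153],
    [0.0423,-0.0025,0.0163],
    [0.0451,-0.0025,0.0173]
  ],
  "dr": [
    [0,0,0],
    [0,0,0],
    [0,0,0],
    [0,0,0],
    [0,0,0],
    [0,0,0],
    [0,0,0],
    [0,0,0]
  ]
}}

```text
time: 2.65
tool_pos: [0.5128, -0.0538, 0.0381]
tool_rot: [3.14, -0.349, 0.138]
contact_force: [-0.9, -0.5, 1.3]
opening: 0.0003
grip_force: 0.7
```

Request:
{"api": "arm_command", "payload": {
  "fingers": [1,1,1,1,1,1,1,1],
  "travel": [
    [0.0028,0,0.001],
    [0.0056,0,0.002],
    [0.0085,0,0.0031],
    [0.0113,0,0.0041],
    [0.0141,0,0.0051],
    [0.0169,0,0.0062],
    [0.0197,0,0.0072],
    [0.0226,0,0.0082]
  ],
  "dr": [
    [0,0,0],
    [0,0,0],
    [0,0,0],
    [0,0,0],
    [0,0,0],
    [0,0,0],
    [0,0,0],
    [0,0,0]
  ]
}}

```text
time: 3.32
tool_pos: [0.5368, -0.0503, 0.0377]
tool_rot: [3.14, -0.349, 0.138]
contact_force: [-1.4, -1.0, 0.6]
opening: 0.0005
grip_force: 0.7
```

Request:
{"api": "arm_command", "payload": {
  "fingers": [1,1,1,1,1,1,1,1],
  "travel": [
    [0.0028,0,0.001],
    [0.0056,0,0.002],
    [0.0085,0,0.0031],
    [0.0113,0,0.0041],
    [0.0141,0,0.0051],
    [0.016,0,0.0058],
    [0.0178,0,0.0065],
    [0.0188,0,0.0068]
  ],
  "dr": [
    [0,0,0],
    [0,0,0],
    [0,0,0],
    [0,0,0],
    [0,0,0],
    [0,0,0],
    [0,0,0],
    [0,0,0]
  ]
}}

```text
time: 3.98
tool_pos: [0.5566, -0.0475, 0.0378]
tool_rot: [3.14, -0.349, 0.139]
contact_force: [-1.4, -0.7, -1.0]
opening: 0.0004
grip_force: 0.6
```

```bash
python3 - <<'E'
from h import *
st()
E
```

```text
{'time': 3.9833, 'tool_pos': [0.5566, -0.0475, 0.0378], 'tool_rot': [3.14, -0.3493, 0.1386], 'contact_force': [-1.4472, -0.6913, -0.9687], 'opening': 0.0004}
cab -78.62041314032801 8.733483722507916
```

Now 1 mm per row until the stop.

Request:
{"api": "arm_command", "payload": {
  "fingers": [1,1,1,1,1],
  "travel": [
    [0.0011,0,0.0004],
    [0.0022,0,0.0008],
    [0.0033,0,0.0012],
    [0.0043,0,0.0016],
    [0.0052,0,0.0019]
  ],
  "dr": [
    [0,0,0],
    [0,0,0],
    [0,0,0],
    [0,0,0],
    [0,0,0]
  ]
}}

```text
time: 4.4
tool_pos: [0.5599, -0.0468, 0.0373]
tool_rot: [3.141, -0.346, 0.139]
contact_force: [-15.8, -6.9, 11.4]
opening: 0.0003
grip_force: 8.8
```

Request:
{"api": "arm_command", "payload": {
  "fingers": [1,1],
  "travel": [
    [-0.002,0,-0.0007],
    [-0.004,0,-0.0015]
  ],
  "dr": [
    [0,0,0],
    [0,0,0]
  ]
}}

```text
time: 4.57
tool_pos: [0.5577, -0.0476, 0.0379]
tool_rot: [3.14, -0.35, 0.138]
contact_force: [-0.1, -0.1, -1.0]
opening: 0.0005
grip_force: 0.0
```

```bash
python3 - <<'E'
from h import *
import pickle
st()
im=read_camera('wrist');pickle.dump(im,open('w2.pkl','wb')); save(cv2.resize(im['color'][60:340,120:440],(800,600*280*320//(280*320))) if 0 else cv2.resize(im['color'][60:300,140:460],(800,600)),'w2.png')
E
```

```text
{'time': 4.5667, 'tool_pos': [0.5577, -0.0476, 0.0379], 'tool_rot': [3.1398, -0.3496, 0.1383], 'contact_force': [-0.0615, -0.0664, -1.0034], 'opening': 0.0005}
cab -77.6002583489866 8.58290308962464
```

View pics/w2.png

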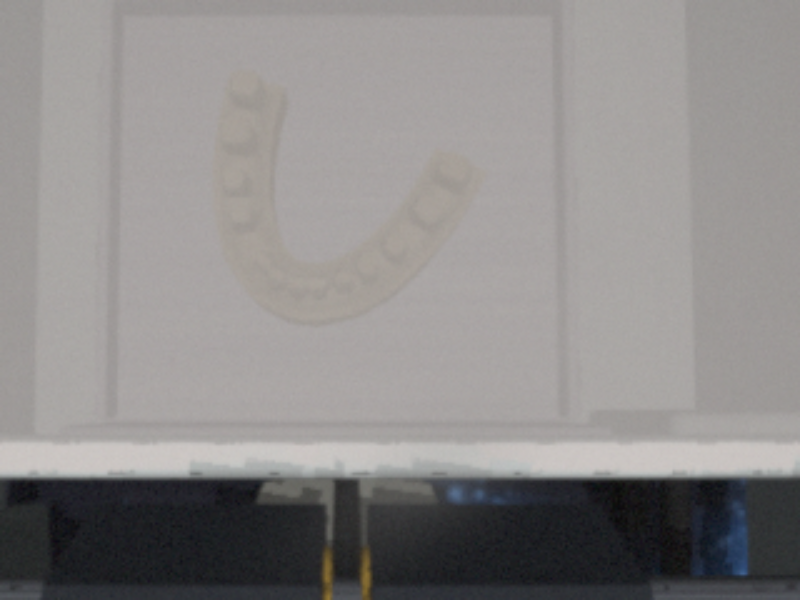

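The picture shows the tray under the clear roof with the cast upright at (330,200). The tray panel's rim is at y≈420-437, just behind the roof's front edge (y≈441). I'll check numerically that it is home.

```bash
python3 - <<'E'
from h import *
import pickle
im=pickle.load(open('w2.pkl','rb'))
def loc(w): c,s=np.cos(P[2]),np.sin(P[2]);return (np.array(w[:2])-P[:2])@np.array([[c,-s],[s,c]])
f=lambda x,y:(140+x*.4,60+y*.4)
for n,x,y,z in[('roof front L',100,441,.07),('roof front R',700,441,.07),('front low',400,476,.064),('panel y422',300,422,.05),('panel y437',300,437,.05),('floor back',340,14,.016),('floor front',340,420,.016)]:
    w=px2w(im,*f(x,y),z=z);print(n,(loc(w)*1e3).round(1),px2w(im,*f(x,y)).round(4))
E
```

```text
roof front L [-62.3  52.8] [ 0.5668 -0.0019  0.0706]
roof front R [-62.4 -55.5] [ 0.5815 -0.1086  0.0707]
front low [-69.1  -1.6] [ 0.5679 -0.056   0.0699]
panel y422 [-59.4  17.9] [ 0.5751 -0.0369  0.0703]
panel y437 [-62.5  17.9] [ 0.5724 -0.0373  0.0706]
floor back [42.9  9.8] [ 0.6502 -0.0337  0.0707]
floor front [-59.8   9.8] [ 0.5764 -0.0439  0.0711]
```

The contact was most likely the wide part of the finger against the roof edge: the reaction was upward and backward, and the tray still looks about 3-5 mm short. I'll back off, tilt more and shift right, clear of the door.

```bash
python3 - <<'E'
from h import *
plan([*cab(-.105,-.025),.040],rot(P[2],20))
plan([*cab(-.105,-.025),.040],rot(P[2],40))
E
```

```text
travel [-0.0249, 0.0337, -0.0112] dr [0.09, -0.03, 0.02]
travel [-0.0249, 0.0337, -0.0112] dr [0.09, 19.97, 0.04]
```

Request:
{"api": "arm_command", "payload": {
  "fingers": [1,1,1,1,1,1,1],
  "travel": [
    [-0.025,0,-0.011],
    [-0.025,0.034,-0.011],
    [-0.025,0.034,-0.011],
    [-0.025,0.034,-0.011],
    [-0.025,0.034,-0.011],
    [-0.025,0.034,-0.011],
    [-0.025,0.034,-0.011]
  ],
  "dr": [
    [0,0,0],
    [0,0,0],
    [0,5,0],
    [0,10,0],
    [0,15,0],
    [0,20,0],
    [0,20,0]
  ]
}}

```text
time: 5.2
tool_pos: [0.536, -0.0726, 0.0386]
tool_rot: [-3.093, -0.535, 0.14]
contact_force: [-0.0, 1.0, -0.1]
opening: 0.0006
grip_force: 0.0
```

```bash
python3 - <<'E'
from h import *
st()
for x in(-.085,-.075,-.068,-.065,-.06): print(x);plan([*cab(x,-.025),.040],rot(P[2],40))
im=read_camera('side'); save(cv2.resize(im['color'][180:300,200:360],(800,600),interpolation=cv2.INTER_CUBIC),'s2.png')
E
```

```text
{'time': 5.2, 'tool_pos': [0.536, -0.0726, 0.0386], 'tool_rot': [-3.0929, -0.5352, 0.1401], 'contact_force': [-0.0106, 1.0135, -0.0755], 'opening': 0.0006}
cab -102.49035802963745 -13.22915575244574
-0.085
travel [0.0157, 0.0122, 0.0071] dr [-2.85, 9.33, -0.13]
-0.075
travel [0.0243, 0.0124, 0.0122] dr [-2.85, 9.33, -0.13]
-0.068
travel [0.0303, 0.0126, 0.0158] dr [-2.85, 9.33, -0.13]
-0.065
travel [0.0329, 0.0127, 0.0173] dr [-2.85, 9.33, -0.13]
-0.06
travel [0.0372, 0.0128, 0.0199] dr [-2.85, 9.33, -0.13]
```

View pics/s2.png

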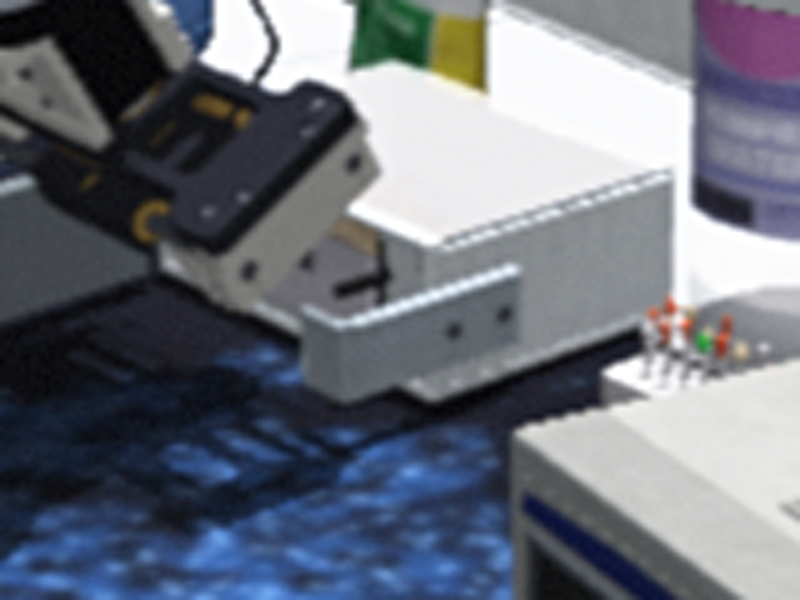

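The side crop shows the gripper tilted in front of the cabinet, with the wide finger block at (300,210) close to the roof edge, the strike bracket at (410,320) and the buffer pin at (360,285). The tilt has only reached about 31°, so I'll check the joints.

```bash
python3 - <<'E'
from h import *
o=observe();print(o['qpos'].round(3),o['qvel'].round(3),o['contact_force'],o['torque'].round(3))
plan([*cab(-.1,-.025),.041],rot(P[2],32))
E
```

```text
[-0.481  0.503  2.139  1.359  0.352 -0.336] [ 0.024 -0.004 -0.042 -0.437 -0.019  0.531] [-0.83291805  0.68502403 -1.35131213] [-0.022  0.389  0.018]
travel [0.0044, 0.0121, -0.0015] dr [-2.9, 1.27, 0.13]
```

The joints show the wrist near its limit (q5≥0.28), so a large tilt isn't available. The fingers' wide block sits on the tool's +x side. I'll raise, flip the yaw by a half turn so the slim −x side faces the cabinet, and push with a small tilt.

```bash
python3 - <<'E'
from h import *
plan([*cab(-.15,.0),.14],rot(P[2],0))
E
```

```text
travel [0.012, -0.0184, -0.1108] dr [-2.78, -30.72, 0.94]
```

Request:
{"api": "arm_command", "payload": {
  "fingers": [1,1,1,1,1,1],
  "travel": [
    [-0.02,-0.005,-0.03],
    [0.012,-0.018,-0.11],
    [0.012,-0.018,-0.11],
    [0.012,-0.018,-0.11],
    [0.012,-0.018,-0.11],
    [0.012,-0.018,-0.11]
  ],
  "dr": [
    [0,-3,0],
    [-2.8,-30.7,0.9],
    [-2.8,-30.7,0.9],
    [-2.8,-30.7,0.9],
    [-2.8,-30.7,0.9],
    [-2.8,-30.7,0.9]
  ]
}}

```text
time: 5.75
tool_pos: [0.492, -0.0619, 0.1311]
tool_rot: [-3.073, -0.264, 0.161]
contact_force: [0.9, 2.0, -1.5]
opening: -0.0
grip_force: 0.0
```

Request:
{"api": "arm_command", "payload": {
  "fingers": [1,1,1,1,1,1,1,1],
  "travel": [
    [0,0,0],
    [0,0,0],
    [0,0,0],
    [0,0,0],
    [0,0,0],
    [0,0,0],
    [0,0,0],
    [0,0,0]
  ],
  "dr": [
    [0,0,-7],
    [0,0,-14],
    [0,0,-21],
    [0,0,-28],
    [0,0,-35],
    [0,0,-42],
    [0,0,-49],
    [0,0,-56]
  ]
}}

```text
time: 6.42
tool_pos: [0.4937, -0.0615, 0.1311]
tool_rot: [2.952, -0.205, 1.175]
contact_force: [-0.3, 0.4, -0.3]
opening: 0.0007
grip_force: 0.0
```

```bash
python3 - <<'E'
from h import *
st();print(observe()['qpos'].round(3))
plan([*cab(-.15,.005),.14],rot(P[2]+np.radians(110),0))
E
```

```text
{'time': 6.4167, 'tool_pos': [0.4937, -0.0615, 0.1311], 'tool_rot': [2.9517, -0.2047, 1.1747], 'contact_force': [-0.3166, 0.4251, -0.2816], 'opening': 0.0007}
cab -142.87870994455025 3.526243758077668
[-0.411  0.296  1.938  0.305  0.741 -0.204]
travel [-0.0005, -0.005, -0.0104] dr [15.31, -6.14, -51.38]
```

Request:
{"api": "arm_command", "payload": {
  "fingers": [1,1,1,1,1,1,1,1],
  "travel": [
    [0,-0.005,-0.01],
    [0,-0.005,-0.01],
    [0,-0.005,-0.01],
    [0,-0.005,-0.01],
    [0,-0.005,-0.01],
    [0,-0.005,-0.01],
    [0,-0.005,-0.01],
    [0,-0.005,-0.01]
  ],
  "dr": [
    [15.3,-6.1,-51.4],
    [15.3,-6.1,-51.4],
    [15.3,-6.1,-51.4],
    [15.3,-6.1,-51.4],
    [15.3,-6.1,-51.4],
    [15.3,-6.1,-51.4],
    [15.3,-6.1,-51.4],
    [15.3,-6.1,-51.4]
  ]
}}

```text
time: 7.08
tool_pos: [0.4874, -0.0608, 0.1399]
tool_rot: [-3.141, 0.001, 2.058]
contact_force: [-0.5, 0.5, -0.4]
opening: 0.0005
grip_force: 0.0
```

```bash
python3 - <<'E'
from h import *
st();print(observe()['qpos'].round(3))
plan([*cab(-.13,.007),.14],rot(P[2]+np.pi,0))
E
```

```text
{'time': 7.0833, 'tool_pos': [0.4874, -0.0608, 0.1399], 'tool_rot': [-3.1409, 0.0005, 2.0583], 'contact_force': [-0.4969, 0.4572, -0.3639], 'opening': 0.0005}
cab -149.04105249452343 5.105802397539451
[-2.800e-01  3.730e-01  1.742e+00 -1.000e-03  1.027e+00 -7.670e-01]
travel [-0.0047, 0.0185, -0.0001] dr [-0.05, 0.0, -69.97]
```

Request:
{"api": "arm_command", "payload": {
  "fingers": [1,1,1,1,1,1,1,1],
  "travel": [
    [0,0,0],
    [0,0,0],
    [0,0,0],
    [0,0,0],
    [0,0,0],
    [0,0,0],
    [0,0,0],
    [0,0,0]
  ],
  "dr": [
    [0,0,-7],
    [0,0,-14],
    [0,0,-21],
    [0,0,-28],
    [0,0,-35],
    [0,0,-42],
    [0,0,-49],
    [0,0,-56]
  ]
}}

```text
time: 7.75
tool_pos: [0.4869, -0.0608, 0.1399]
tool_rot: [3.141, 0.0, 3.035]
contact_force: [0.2, 0.1, -0.5]
opening: 0.0002
grip_force: 0.0
```

```bash
python3 - <<'E'
from h import *
st();print(observe()['qpos'].round(3))
for x,z in((-.11,.14),(-.11,.039),): plan([*cab(x,.007),z],rot(P[2]+np.pi,-14))
im=read_camera('wrist'); save(cv2.resize(im['color'],(560,420)),'w3.png')
E
```

```text
{'time': 7.75, 'tool_pos': [0.4869, -0.0608, 0.1399], 'tool_rot': [3.1408, 0.0004, 3.0353], 'contact_force': [0.1782, 0.1126, -0.5152], 'opening': 0.0002}
cab -149.47853941919567 5.15339636082124
[-2.810e-01  3.720e-01  1.744e+00  1.000e-03  1.026e+00 -1.746e+00]
travel [-0.0379, 0.0113, -0.0001] dr [-1.67, -13.9, -13.93]
travel [-0.0378, 0.0113, 0.1009] dr [-1.67, -13.9, -13.93]
```

View pics/w3.png

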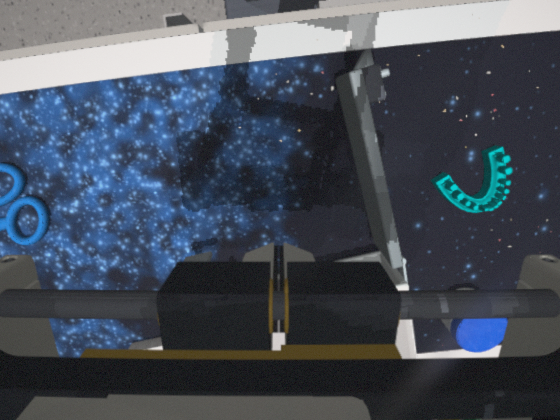

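The wrist view, now flipped, shows the door still open from (350,80) to (395,270), the pot at (480,330) and the turquoise arch at (480,185), all undisturbed. I'll descend with a 14° tilt.

Request:
{"api": "arm_command", "payload": {
  "fingers": [1,1,1,1,1,1,1,1],
  "travel": [
    [-0.038,0.011,0],
    [-0.038,0.011,0.03],
    [-0.038,0.011,0.06],
    [-0.038,0.011,0.085],
    [-0.038,0.011,0.101],
    [-0.038,0.011,0.101],
    [-0.038,0.011,0.101],
    [-0.038,0.011,0.101]
  ],
  "dr": [
    [-0.9,-7,-7],
    [-1.7,-13.9,-13.9],
    [-1.7,-13.9,-13.9],
    [-1.7,-13.9,-13.9],
    [-1.7,-13.9,-13.9],
    [-1.7,-13.9,-13.9],
    [-1.7,-13.9,-13.9],
    [-1.7,-13.9,-13.9]
  ]
}}

```text
time: 8.47
tool_pos: [0.5266, -0.0529, 0.0397]
tool_rot: [3.138, 0.246, -3.01]
contact_force: [-0.2, 0.0, 0.1]
opening: 0.0004
grip_force: 0.0
```

```bash
python3 - <<'E'
from h import *
st();print(observe()['qpos'].round(3))
for x in(-.085,-.075,-.07,-.06): print(x);plan([*cab(x,.007),.039],rot(P[2]+np.pi,-14))
E
```

```text
{'time': 8.4667, 'tool_pos': [0.5266, -0.0529, 0.0397], 'tool_rot': [3.1379, 0.2462, -3.0098], 'contact_force': [-0.2076, 0.0357, 0.0548], 'opening': 0.0004}
cab -109.06807278648144 7.524909752001532
[-0.311  0.493  1.95   0.232  0.488 -2.208]
-0.085
travel [-0.0232, -0.0004, 0.0066] dr [0.13, 0.11, -0.35]
-0.075
travel [-0.0329, -0.0003, 0.009] dr [0.13, 0.11, -0.35]
-0.07
travel [-0.0377, -0.0003, 0.0102] dr [0.13, 0.11, -0.35]
-0.06
travel [-0.0474, -0.0003, 0.0126] dr [0.13, 0.11, -0.35]
```

Request:
{"api": "arm_command", "payload": {
  "fingers": [1,1,1,1,1,1,1,1],
  "travel": [
    [-0.012,0,0.003],
    [-0.023,0,0.0063],
    [-0.0254,0,0.0069],
    [-0.0278,0,0.0075],
    [-0.0302,0,0.0081],
    [-0.0322,0,0.0086],
    [-0.0341,0,0.0091],
    [-0.0358,0,0.0095]
  ],
  "dr": [
    [0,0,0],
    [0,0,0],
    [0,0,0],
    [0,0,0],
    [0,0,0],
    [0,0,0],
    [0,0,0],
    [0,0,0]
  ]
}}

```text
time: 9.13
tool_pos: [0.5595, -0.0476, 0.0376]
tool_rot: [3.135, 0.239, -3.008]
contact_force: [-17.2, -7.2, 13.7]
opening: 0.0007
grip_force: 9.3
```

```bash
python3 - <<'E'
from h import *
st()
E
```

```text
{'time': 9.1333, 'tool_pos': [0.5595, -0.0476, 0.0376], 'tool_rot': [3.1353, 0.2392, -3.0084], 'contact_force': [-17.2344, -7.151, 13.6735], 'opening': 0.0007}
cab -75.79696815090706 8.314781753505496
```

Both pushes stopped at the same TCP place with different tilts, so this is the tray's firm stop at home. The depth also puts the roof's white front bar top at z=0.07, which makes the original cabinet fit the right one and the tray face −62. I'll restore that fit, back off, and plan the door.

Request:
{"api": "arm_command", "payload": {
  "fingers": [1,1,1,1,1,1],
  "travel": [
    [0.005,0,-0.001],
    [0.03,0,-0.008],
    [0.04,0,-0.05],
    [0.045,0,-0.1],
    [0.045,0,-0.1],
    [0.045,0,-0.1]
  ],
  "dr": [
    [0,0,0],
    [0,0,0],
    [0,0,0],
    [0,6,0],
    [0,13,0],
    [0,14,0]
  ]
}}

```text
time: 9.63
tool_pos: [0.4968, -0.0585, 0.1289]
tool_rot: [-3.141, 0.002, -3.009]
contact_force: [0.7, -0.4, -0.0]
opening: 0.0005
grip_force: 0.0
```

```bash
python3 - <<'E'
import numpy as np
P=np.load('cab.npy');c,s=np.cos(P[2]),np.sin(P[2]);P[:2]-=[c*.005+s*.0015,s*.005-c*.0015];np.save('cab.npy',P)
from h import *
import pickle
open('h.py','a').write('''
def door(th,gap,z=.036,r=.1,yaw=None):
    u=np.array([-np.sin(th),-np.cos(th)]);n=np.array([-np.cos(th),np.sin(th)])
    p=np.array([-.081,.085])+r*u+(.0145+gap)*n
    return [*cab(*p),z],rot(P[2]+np.pi-th if yaw is None else yaw)
''')
from h import *
exec(open('h.py').read().split("def door")[1].join(['def door','']) )
d=pickle.load(open('a.pkl','rb'));im=d['top']
print('arch',[px2w(im,u*.7,v*.7,z=.015).round(3) for u,v in((291,410),(250,428),(265,385))])
st();print(observe()['qpos'].round(3))
a=door(1.52,.018,.14);print(a[0]);plan(*a)
b=door(1.52,.018,.036);plan(*b,a)
E
```

```text
arch [array([0.486, 0.084, 0.015]), array([0.462, 0.141, 0.015]), array([0.521, 0.121, 0.015])]
{'time': 9.6333, 'tool_pos': [0.4968, -0.0585, 0.1289], 'tool_rot': [-3.1415, 0.0024, -3.0094], 'contact_force': [0.6746, -0.4086, -0.0437], 'opening': 0.0005}
cab -134.35949732325383 4.621795275976729
[-2.710e-01  4.010e-01  1.733e+00  1.000e-03  1.005e+00 -1.975e+00]
[np.float64(0.43429731137261623), np.float64(0.04162192052779158), 0.14]
travel [0.0488, 0.1075, -0.0112] dr [0.1, 0.11, 86.76]
travel [0.0, -0.0, 0.104] dr [0.0, 0.0, 0.0]
```

Request:
{"api": "arm_command", "payload": {
  "fingers": [1,1,1,1,1,1,1,1],
  "travel": [
    [0.01,0.02,-0.011],
    [0.025,0.05,-0.011],
    [0.04,0.08,-0.011],
    [0.049,0.107,-0.011],
    [0.049,0.107,-0.011],
    [0.049,0.107,-0.011],
    [0.049,0.107,-0.011],
    [0.049,0.107,-0.011]
  ],
  "dr": [
    [0,0,7],
    [0,0,14],
    [0,0,21],
    [0,0,28],
    [0,0,35],
    [0,0,42],
    [0,0,49],
    [0,0,56]
  ]
}}

```text
time: 10.3
tool_pos: [0.4319, 0.0426, 0.1358]
tool_rot: [3.139, -0.004, 2.292]
contact_force: [0.6, 0.5, -0.3]
opening: 0.0002
grip_force: 0.0
```

```bash
python3 - <<'E'
from h import *
st();print(observe()['qpos'].round(3))
plan(*door(1.52,.018,.14))
plan(*door(1.52,.018,.036))
E
```

```text
{'time': 10.3, 'tool_pos': [0.4319, 0.0426, 0.1358], 'tool_rot': [3.1386, -0.0037, 2.2924], 'contact_force': [0.5968, 0.5117, -0.3146], 'opening': 0.0002}
cab -184.76416369897936 113.68458133562048
[-0.082  0.284  1.894  0.006  0.964 -0.807]
travel [-0.0023, 0.0012, -0.0042] dr [0.11, -0.25, 30.53]
travel [-0.0027, 0.0009, 0.0998] dr [0.11, -0.25, 30.53]
```

Request:
{"api": "arm_command", "payload": {
  "fingers": [1,1,1,1,1,1,1,1],
  "travel": [
    [-0.002,0.001,0],
    [-0.002,0.001,0],
    [-0.002,0.001,0.005],
    [-0.002,0.001,0.03],
    [-0.002,0.001,0.065],
    [-0.002,0.001,0.1],
    [-0.002,0.001,0.1],
    [-0.002,0.001,0.1]
  ],
  "dr": [
    [0,0,7],
    [0,0,14],
    [0,0,21],
    [0,0,28],
    [0,0,30.5],
    [0,0,30.5],
    [0,0,30.5],
    [0,0,30.5]
  ]
}}

```text
time: 10.97
tool_pos: [0.4329, 0.0421, 0.0349]
tool_rot: [-3.138, -0.006, 1.766]
contact_force: [0.2, 0.1, 0.7]
opening: 0.0006
grip_force: 0.0
```

```bash
python3 - <<'E'
from h import *
st()
for th,g in((1.52,0),(1.4,0),(1.28,0),(1.16,0),(1.04,0)): print(th);plan(*door(th,g,.036))
E
```

```text
{'time': 10.9667, 'tool_pos': [0.4329, 0.0421, 0.0349], 'tool_rot': [-3.1378, -0.006, 1.7659], 'contact_force': [0.2089, 0.1334, 0.6725], 'opening': 0.0006}
cab -183.88764093736242 113.0205229160009
1.52
travel [-0.0187, 0.0012, -0.0012] dr [-0.22, -0.34, 0.36]
1.4
travel [-0.0308, 0.0001, -0.0013] dr [-0.2, -0.35, -6.51]
1.28
travel [-0.0429, 0.0005, -0.0013] dr [-0.17, -0.37, -13.39]
1.16
travel [-0.0549, 0.0023, -0.0014] dr [-0.15, -0.38, -20.26]
1.04
travel [-0.0666, 0.0055, -0.0015] dr [-0.13, -0.39, -27.14]
```

Request:
{"api": "arm_command", "payload": {
  "fingers": [1,1,1,1,1,1,1,1],
  "travel": [
    [-0.008,0.001,-0.001],
    [-0.015,0.001,-0.001],
    [-0.0187,0.001,-0.001],
    [-0.023,0.001,-0.001],
    [-0.028,0,-0.001],
    [-0.033,0,-0.001],
    [-0.038,0.0003,-0.001],
    [-0.043,0.0005,-0.001]
  ],
  "dr": [
    [0,0,0],
    [0,0,0],
    [0,0,0],
    [0,0,-2],
    [0,0,-5],
    [0,0,-7.8],
    [0,0,-10.6],
    [0,0,-13.4]
  ]
}}

```text
time: 11.63
tool_pos: [0.444, -0.0009, 0.0379]
tool_rot: [3.138, -0.003, 2.002]
contact_force: [-0.0, 0.8, 0.4]
opening: 0.0002
grip_force: 0.3
```

```bash
python3 - <<'E'
from h import *
st()
for th in np.arange(1.22,.75,-.06): print(round(th,2));plan(*door(th,0,.036))
E
```

```text
{'time': 11.6333, 'tool_pos': [0.444, -0.0009, 0.0379], 'tool_rot': [3.1375, -0.0029, 2.0016], 'contact_force': [-0.037, 0.8039, 0.3647], 'opening': 0.0002}
cab -178.7674135131968 68.9124318299487
1.22
travel [-0.0041, -0.0024, 0.0019] dr [0.24, -0.16, -3.32]
1.16
travel [-0.0102, -0.0028, 0.0019] dr [0.24, -0.15, -6.76]
1.1
travel [-0.0163, -0.0027, 0.0019] dr [0.25, -0.14, -10.2]
1.04
travel [-0.0223, -0.0024, 0.0018] dr [0.25, -0.14, -13.63]
0.98
travel [-0.0283, -0.0016, 0.0018] dr [0.26, -0.13, -17.07]
0.92
travel [-0.0343, -0.0005, 0.0018] dr [0.26, -0.12, -20.51]
0.86
travel [-0.0402, 0.001, 0.0018] dr [0.26, -0.11, -23.95]
0.8
travel [-0.0459, 0.0028, 0.0018] dr [0.27, -0.11, -27.39]
```

Request:
{"api": "arm_command", "payload": {
  "fingers": [1,1,1,1,1,1,1,1],
  "travel": [
    [-0.004,-0.0024,0.002],
    [-0.01,-0.0028,0.002],
    [-0.0163,-0.0027,0.002],
    [-0.0223,-0.0024,0.002],
    [-0.0283,-0.0016,0.002],
    [-0.0343,-0.0005,0.002],
    [-0.04,0.001,0.002],
    [-0.046,0.0028,0.002]
  ],
  "dr": [
    [0,0,-3.3],
    [0,0,-6.8],
    [0,0,-10.2],
    [0,0,-13.6],
    [0,0,-17],
    [0,0,-20.5],
    [0,0,-24],
    [0,0,-27.4]
  ]
}}

```text
time: 12.3
tool_pos: [0.4654, -0.0416, 0.0357]
tool_rot: [3.137, -0.001, 2.48]
contact_force: [-0.1, 1.7, 0.8]
opening: 0.0005
grip_force: 0.3
```

```bash
python3 - <<'E'
from h import *
st()
for th in np.arange(.75,.29,-.055): print(round(th,2));plan(*door(th,0,.036))
E
```

```text
{'time': 12.3, 'tool_pos': [0.4654, -0.0416, 0.0357], 'tool_rot': [3.1371, -0.0012, 2.4804], 'contact_force': [-0.0553, 1.7035, 0.819], 'opening': 0.0005}
cab -163.1344432535382 25.648324589063336
0.75
travel [-0.0052, -0.0003, -0.0003] dr [0.26, -0.06, -2.82]
0.7
travel [-0.0107, -0.0007, -0.0004] dr [0.26, -0.05, -5.97]
0.64
travel [-0.0163, -0.0008, -0.0004] dr [0.26, -0.05, -9.12]
0.58
travel [-0.0218, -0.0005, -0.0004] dr [0.26, -0.04, -12.27]
0.53
travel [-0.0273, 0.0, -0.0004] dr [0.26, -0.03, -15.42]
0.47
travel [-0.0328, 0.0008, -0.0004] dr [0.26, -0.03, -18.57]
0.42
travel [-0.0383, 0.002, -0.0004] dr [0.27, -0.02, -21.72]
0.36
travel [-0.0436, 0.0034, -0.0004] dr [0.27, -0.01, -24.88]
0.31
travel [-0.0489, 0.0052, -0.0004] dr [0.27, -0.0, -28.03]
```

Request:
{"api": "arm_command", "payload": {
  "fingers": [1,1,1,1,1,1,1,1],
  "travel": [
    [-0.005,-0.0003,0],
    [-0.0107,-0.0007,0],
    [-0.0163,-0.0008,0],
    [-0.0218,-0.0005,0],
    [-0.0273,0,0],
    [-0.0328,0.0008,0],
    [-0.0383,0.002,0],
    [-0.0436,0.0034,0]
  ],
  "dr": [
    [0,0,-2.8],
    [0,0,-6],
    [0,0,-9.1],
    [0,0,-12.3],
    [0,0,-15.4],
    [0,0,-18.6],
    [0,0,-21.7],
    [0,0,-24.9]
  ]
}}

```text
time: 12.97
tool_pos: [0.5018, -0.0658, 0.0356]
tool_rot: [3.137, 0.001, 2.915]
contact_force: [-0.0, 0.7, 0.1]
opening: 0.0005
grip_force: 0.3
```

```bash
python3 - <<'E'
from h import *
st()
for th in (.35,.31,.27,.24,.21,.18,.15,.12,.09): print(round(th,2));plan(*door(th,0,.036))
E
```

```text
{'time': 12.9667, 'tool_pos': [0.5018, -0.0658, 0.0356], 'tool_rot': [3.1372, 0.0006, 2.9146], 'contact_force': [-0.0182, 0.716, 0.0844], 'opening': 0.0005}
cab -130.4022880221108 -3.315943366722186
0.35
travel [-0.0016, -0.0001, -0.0004] dr [0.25, 0.03, -0.86]
0.31
travel [-0.0056, -0.0005, -0.0004] dr [0.25, 0.04, -3.15]
0.27
travel [-0.0097, -0.0008, -0.0004] dr [0.25, 0.04, -5.44]
0.24
travel [-0.0127, -0.0009, -0.0004] dr [0.25, 0.05, -7.16]
0.21
travel [-0.0157, -0.0009, -0.0004] dr [0.25, 0.05, -8.88]
0.18
travel [-0.0188, -0.0008, -0.0004] dr [0.25, 0.06, -10.6]
0.15
travel [-0.0218, -0.0007, -0.0004] dr [0.25, 0.06, -12.31]
0.12
travel [-0.0248, -0.0004, -0.0004] dr [0.25, 0.06, -14.03]
0.09
travel [-0.0278, -0.0, -0.0004] dr [0.25, 0.07, -15.75]
```

Request:
{"api": "arm_command", "payload": {
  "fingers": [1,1,1,1,1,1,1,1],
  "travel": [
    [-0.0036,-0.0003,0],
    [-0.0066,-0.0005,0],
    [-0.0097,-0.0008,0],
    [-0.0117,-0.0009,0],
    [-0.0137,-0.0009,0],
    [-0.0157,-0.0009,0],
    [-0.0172,-0.0009,0],
    [-0.0188,-0.0008,0]
  ],
  "dr": [
    [0,0,-2],
    [0,0,-3.7],
    [0,0,-5.4],
    [0,0,-6.6],
    [0,0,-7.8],
    [0,0,-8.9],
    [0,0,-9.8],
    [0,0,-10.6]
  ]
}}

```text
time: 13.63
tool_pos: [0.5194, -0.0701, 0.0343]
tool_rot: [3.137, -0.0, 3.099]
contact_force: [-0.8, -0.0, 0.1]
opening: 0.0005
grip_force: 0.3
```

Request:
{"api": "arm_command", "payload": {
  "fingers": [1,1,1],
  "travel": [
    [-0.001,0,0],
    [-0.002,0.0001,0],
    [-0.003,0.0002,0]
  ],
  "dr": [
    [0,0,-0.6],
    [0,0,-1.2],
    [0,0,-1.7]
  ]
}}

```text
time: 13.88
tool_pos: [0.5222, -0.0698, 0.034]
tool_rot: [3.137, -0.001, 3.128]
contact_force: [0.1, -0.4, 0.3]
opening: 0.0002
grip_force: 0.3
```

```bash
python3 - <<'E'
from h import *
st()
for th in (.14,.12,.1,.08,.06,.04,.02,0,-.03): print(round(th,2));plan(*door(th,0,.036))
E
```

```text
{'time': 13.8833, 'tool_pos': [0.5222, -0.0698, 0.034], 'tool_rot': [3.1368, -0.0009, 3.1282], 'contact_force': [0.1129, -0.359, 0.3146], 'opening': 0.0002}
cab -110.80489672612653 -10.112638202353315
0.14
travel [-0.0018, -0.0016, -0.0021] dr [0.27, -0.05, -0.65]
0.12
travel [-0.0038, -0.0019, -0.0021] dr [0.27, -0.05, -1.8]
0.1
travel [-0.0058, -0.0021, -0.0021] dr [0.28, -0.05, -2.94]
0.08
travel [-0.0078, -0.0022, -0.0021] dr [0.28, -0.04, -4.09]
0.06
travel [-0.0098, -0.0024, -0.0021] dr [0.28, -0.04, -5.24]
0.04
travel [-0.0118, -0.0025, -0.0021] dr [0.28, -0.04, -6.38]
0.02
travel [-0.0138, -0.0025, -0.0021] dr [0.28, -0.04, -7.53]
0
travel [-0.0159, -0.0025, -0.0021] dr [0.28, -0.03, -8.67]
-0.03
travel [-0.0189, -0.0024, -0.0021] dr [0.28, -0.03, -10.39]
```

Request:
{"api": "arm_command", "payload": {
  "fingers": [1,1,1,1],
  "travel": [
    [-0.001,-0.0005,-0.0005],
    [-0.002,-0.001,-0.001],
    [-0.003,-0.001,-0.0015],
    [-0.0038,-0.001,-0.002]
  ],
  "dr": [
    [0,0,-0.5],
    [0,0,-1],
    [0,0,-1.4],
    [0,0,-1.8]
  ]
}}

```text
time: 14.22
tool_pos: [0.5248, -0.0709, 0.0355]
tool_rot: [3.136, -0.003, -3.124]
contact_force: [-4.5, -0.8, -3.6]
opening: 0.0007
grip_force: 1.9
```

Request:
{"api": "arm_command", "payload": {
  "fingers": [1,1,1],
  "travel": [
    [-0.0008,0,0],
    [-0.0016,0,0],
    [-0.0024,0,0]
  ],
  "dr": [
    [0,0,-0.5],
    [0,0,-0.9],
    [0,0,-1.4]
  ]
}}

```text
time: 14.47
tool_pos: [0.5273, -0.0711, 0.0356]
tool_rot: [3.137, -0.003, -3.099]
contact_force: [-5.2, -3.0, -2.4]
opening: 0.0003
grip_force: 2.8
```

Request:
{"api": "arm_command", "payload": {
  "fingers": [1,1,1,1],
  "travel": [
    [-0.0008,0,0],
    [-0.0016,0,0],
    [-0.0024,0,0],
    [-0.0032,0,0]
  ],
  "dr": [
    [0,0,-0.5],
    [0,0,-0.9],
    [0,0,-1.4],
    [0,0,-1.8]
  ]
}}

```text
time: 14.8
tool_pos: [0.5315, -0.071, 0.036]
tool_rot: [3.137, -0.001, -3.068]
contact_force: [-3.9, -2.7, -1.3]
opening: 0.0004
grip_force: 1.9
```

```bash
python3 - <<'E'
from h import *
st()
for th in (.1,.08,.06,.04): print(round(th,2));plan(*door(th,0,.036))
E
```

```text
{'time': 14.8, 'tool_pos': [0.5315, -0.071, 0.036], 'tool_rot': [3.137, -0.0006, -3.0678], 'contact_force': [-3.8766, -2.7339, -1.291], 'opening': 0.0004}
cab -101.73884381611325 -12.497078591653016
0.1
travel [0.0036, -0.0008, -0.0] dr [0.26, -0.04, 2.05]
0.08
travel [0.0016, -0.0011, -0.0] dr [0.26, -0.04, 0.9]
0.06
travel [-0.0004, -0.0014, -0.0] dr [0.26, -0.03, -0.24]
0.04
travel [-0.0024, -0.0017, -0.0] dr [0.26, -0.03, -1.39]
```

Request:
{"api": "arm_command", "payload": {
  "fingers": [1,1,1],
  "travel": [
    [-0.0006,0,0],
    [-0.0012,-0.0002,0],
    [-0.0018,-0.0003,0]
  ],
  "dr": [
    [0,0,-0.3],
    [0,0,-0.7],
    [0,0,-1]
  ]
}}

```text
time: 15.05
tool_pos: [0.5333, -0.0709, 0.0361]
tool_rot: [3.137, -0.001, -3.05]
contact_force: [-5.8, -2.1, 0.2]
opening: 0.0002
grip_force: 2.7
```

Request:
{"api": "arm_command", "payload": {
  "fingers": [1,1,1],
  "travel": [
    [-0.0006,0,0],
    [-0.0012,0,0],
    [-0.0018,0,0]
  ],
  "dr": [
    [0,0,-0.3],
    [0,0,-0.7],
    [0,0,-1]
  ]
}}

```text
time: 15.3
tool_pos: [0.5335, -0.071, 0.036]
tool_rot: [3.137, -0.004, -3.033]
contact_force: [-11.9, -6.0, 4.9]
opening: 0.0003
grip_force: 6.2
```

The door stopped firmly at about 13 N. I'll let go and check that it holds.

Request:
{"api": "arm_command", "payload": {
  "fingers": [1,1,1,1,1,1],
  "travel": [
    [0.002,0,0],
    [0.004,0,0],
    [0.012,0,0],
    [0.04,0,0],
    [0.08,0,-0.03],
    [0.1,0,-0.06]
  ],
  "dr": [
    [0,0,0],
    [0,0,0],
    [0,0,0],
    [0,0,0],
    [0,0,0],
    [0,0,0]
  ]
}}

```text
time: 15.8
tool_pos: [0.4336, -0.0807, 0.0926]
tool_rot: [3.134, -0.005, -3.033]
contact_force: [1.2, -1.0, 1.4]
opening: 0.0005
grip_force: 0.0
```

```bash
python3 - <<'E'
from h import *
import pickle
st()
im=read_camera('top');pickle.dump(im,open('t2.pkl','wb'))
save(cv2.resize(im['color'][220:295,215:335],(800,500),interpolation=cv2.INTER_CUBIC),'t2.png')
E
```

```text
{'time': 15.8, 'tool_pos': [0.4336, -0.0807, 0.0926], 'tool_rot': [3.1338, -0.0052, -3.0334], 'contact_force': [1.1939, -0.9531, 1.4293], 'opening': 0.0005}
cab -200.04588915264486 -8.672268111429009
```

View pics/t2.png

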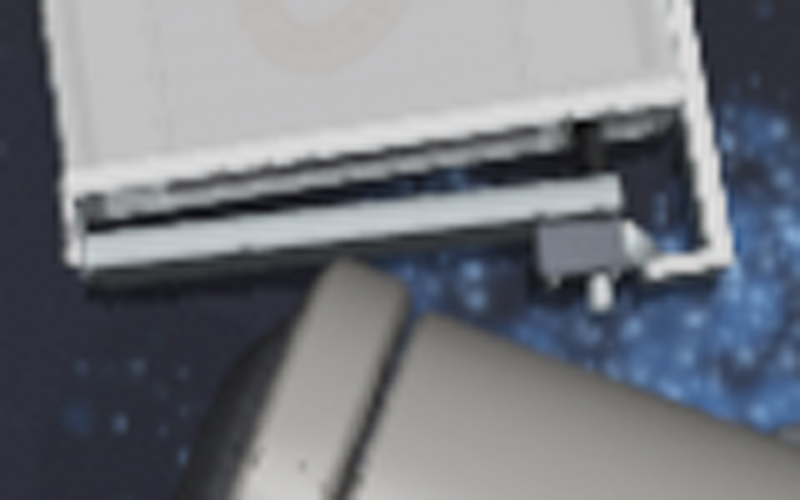

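The top crop shows the door shut against the front. The latch case is at (585,248), with the bolt at (635,245) next to the strike lip (650–730, 262), seemingly behind it. I'll measure the door angle and take a closer wrist view.

```bash
python3 - <<'E'
from h import *
import pickle
im=pickle.load(open('t2.pkl','rb'))
def loc(w): c,s=np.cos(P[2]),np.sin(P[2]);return ((np.array(w[:2])-P[:2])@np.array([[c,-s],[s,c]])*1e3).round(1)
f=lambda x,y:(215+x*.15-.4,220+y*.15-.4)
for n,x,y,z in[('door outer hinge',95,268,.064),('door outer',530,218,.064),('door inner hinge',90,234,.064),('door inner',615,178,.064),('bolt tip',650,250,.043),('lipL',648,268,.051),('lipR',730,262,.051),('lip inner',690,252,.051),('bracket corner',735,262,.051)]:
    print(n,loc(px2w(im,*f(x,y),z=z)))
# where expected
for th in(.03,.05,.07,.09): 
    u=np.array([-np.sin(th),-np.cos(th)]);n=np.array([-np.cos(th),np.sin(th)]);p=np.array([-.081,.085])+.153*u-.005*n
    px=w2px(im,[*cab(*p),.064]);print(th,((px-[214.6,219.6])/.15).round(1))
a=door(.02,.11,.10); plan([*cab(-.2,-.04),.11],rot(P[2]+np.pi,0))
E
```

```text
door outer hinge [-85.2  87.2]
door outer [-90.4 -38.2]
door inner hinge [-75.3  87.2]
door inner [-82.9 -64.3]
bolt tip [-103.   -72.7]
lipL [-108.8  -70.5]
lipR [-110.8  -94.4]
lip inner [-106.1  -83.4]
bracket corner [-111.1  -95.9]
0.03 [626.5 168.3]
0.05 [628.2 178.7]
0.07 [629.7 189.2]
0.09 [631.  199.7]
travel [-0.0016, -0.0306, -0.011] dr [0.22, 0.06, -1.69]
```

```bash
python3 - <<'E'
from h import *
st()
plan([*cab(-.2,-.06),.17],rot(P[2]+np.pi,0))
plan([*cab(-.07,-.085),.17],rot(P[2]+np.pi,0))
E
```

```text
{'time': 15.85, 'tool_pos': [0.4331, -0.0815, 0.0991], 'tool_rot': [3.1377, 0.001, -3.0331], 'contact_force': [-1.0637, 1.3693, 3.5015], 'opening': 0.0006}
cab -200.66206755081453 -9.372274450227923
travel [-0.0022, -0.0503, -0.0711] dr [0.22, 0.06, -1.69]
travel [-0.1329, -0.0715, -0.071] dr [0.22, 0.06, -1.69]
```

Request:
{"api": "arm_command", "payload": {
  "fingers": [1,1,1,1,1,1,1,1],
  "travel": [
    [-0.002,-0.02,-0.04],
    [-0.002,-0.05,-0.071],
    [-0.03,-0.06,-0.071],
    [-0.07,-0.071,-0.071],
    [-0.11,-0.071,-0.071],
    [-0.133,-0.071,-0.071],
    [-0.133,-0.071,-0.071],
    [-0.133,-0.071,-0.071]
  ],
  "dr": [
    [0,0,-1.7],
    [0,0,-1.7],
    [0,0,-1.7],
    [0,0,-1.7],
    [0,0,-1.7],
    [0,0,-1.7],
    [0,0,-1.7],
    [0,0,-1.7]
  ]
}}

```text
time: 16.52
tool_pos: [0.5779, -0.1379, 0.1645]
tool_rot: [3.137, 0.001, -3.003]
contact_force: [-0.0, -0.3, -0.4]
opening: 0.0002
grip_force: 0.0
```

```bash
python3 - <<'E'
from h import *
import pickle
st()
im=read_camera('wrist');pickle.dump(im,open('w4.pkl','wb'))
px=w2px(im,[*cab(-.105,-.075),.045]);print(px)
u,v=[int(round(a)) for a in px];u0=max(0,min(560-160,u-80));v0=max(0,min(300,v-60));print(u0,v0)
save(cv2.resize(im['color'][v0:v0+120,u0:u0+160],(800,600),interpolation=cv2.INTER_CUBIC),'w4.png')
E
```

```text
{'time': 16.5167, 'tool_pos': [0.5779, -0.1379, 0.1645], 'tool_rot': [3.1368, 0.0008, -3.003], 'contact_force': [-0.015, -0.2548, -0.4017], 'opening': 0.0002}
cab -64.98309774944155 -85.16675149582018
[289.45786628 153.96387451]
209 94
```

View pics/w4.png

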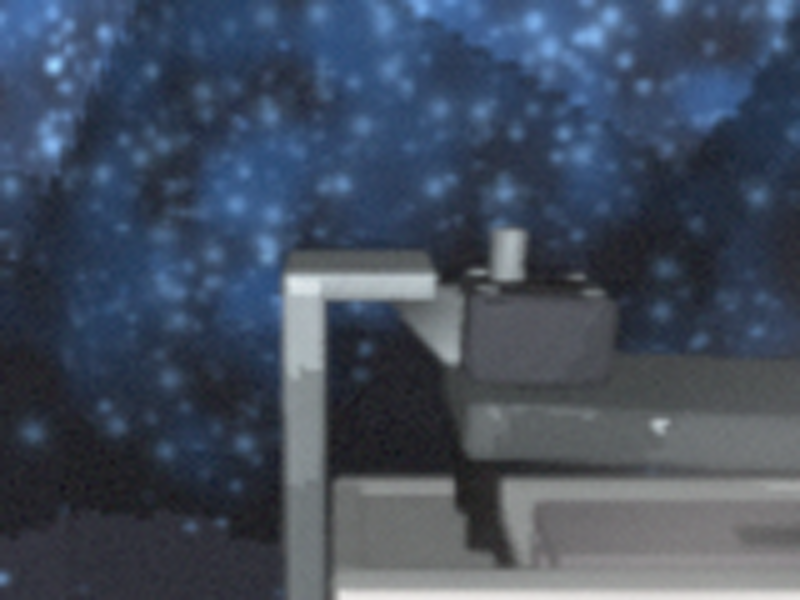

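The close view settles it: the bolt (400–465, 300–365) is fully extended with its tip behind the lip (285–435, 250–295), so the latch has snapped in and the door holds. The robot touches nothing.

```bash
python3 -c "
from cell import *
print(hand_in())"
```

```text
the job is handed in; nothing more can be done
None
```

The job is handed in: the tray was pushed to its firm stop with the cast upright, then the door was swung shut and latched (bolt seen behind the strike lip). The highest force reading was about 14 N at the door and about 23 N at the tray stop. The arm has let go.

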